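# Load two spring-contact charger bays

## Task

Put both loose cells on charge: load one into each bay of the twin charger (either cell in either bay), with the orange plus end's nub against the fixed contact at the red end wall and the flat end holding back the spring-loaded sliding contact. Each cell must end lying flat, fully home in its bay; leave the tape roll, tin, scanner and carton where they are.

Things in the scene. Friction and masses are not known exactly. Their poses are not given: they have to be found in the camera images.
- cell_a: First rechargeable round cell, 33 mm diameter, 62 mm long over all, 140 g, black with a 14 mm wide orange band at its plus end. Origin on its axis, 30 mm from the flat steel minus end and 29 mm from the plus shoulder; +x runs along the axis to the plus end, where a brass nub, 10 mm in diameter, stands 3 mm proud of the shoulder (tip at x = +32 mm). It starts lying level in its cardboard saddle
- cell_b: Second rechargeable round cell, 33 mm diameter, 62 mm long over all, 140 g, black with a 14 mm wide orange band at its plus end. Origin on its axis, 30 mm from the flat steel minus end and 29 mm from the plus shoulder; +x runs along the axis to the plus end, where a brass nub, 10 mm in diameter, stands 3 mm proud of the shoulder (tip at x = +32 mm). It starts lying level in its cardboard saddle
- plus_a (a point): tip of the plus nub of cell_a
- plus_b (a point): tip of the plus nub of cell_b
- saddle_a: Under cell_a: fixed folded-cardboard saddle, footprint 80 x 60 mm, 4 mm base; origin under its centre. Two 9 mm long V-shaped ribs at x = +-22 mm (tops 17 mm above the bench, to y = +-20 mm) carry a cell along x with the cell's axis 24 mm above the bench; between x = -17 and +17 mm the cell's sides are free for fingers
- saddle_b: Under cell_b: fixed folded-cardboard saddle, footprint 80 x 60 mm, 4 mm base; origin under its centre. Two 9 mm long V-shaped ribs at x = +-22 mm (tops 17 mm above the bench, to y = +-20 mm) carry a cell along x with the cell's axis 24 mm above the bench; between x = -17 and +17 mm the cell's sides are free for fingers
- charger: fixed grey charger (130 x 170 mm) on a 155 x 200 mm plywood board; origin under the board's centre, on the bench. +x points from the black sliding contacts (minus) to the red end walls (plus). Two parallel bays along x at y = +45 mm (left) and -45 mm (right); charger deck 22 mm above the bench, free for fingers beside each cell between the ribs
- bay_left (a point): centre (origin) of a cell fully seated in the left bay, 42.5 mm above the bench, 32 mm from the fixed contact face. Cradle ribs, V-shaped, 9 mm long, lie 22 mm before and behind it along x (tops 35 mm above the bench, reaching 20 mm to each side). The free gap between the contacts is 56 mm, 6 mm less than a cell
- bay_right (a point): the same for the right bay
- fixed_contact_left (a point): point of the left fixed contact face (brass, on a red end wall) touched by the nub's tip; wall 12 mm thick, 52 mm wide, flat top 50 mm above the bench (7.5 mm above this point), so a level cell lowered from above lands on it and on the slider
- fixed_contact_right (a point): the same for the right bay
- sliding_contact_left (a point): face of the left sliding contact, on the cell's axis; block 26 mm wide, 14 mm long, its face from 17.5 mm below to 7.5 mm above this point (flat top 50 mm above the bench). Spring housing behind it, 33 to 43 mm from the free face, top 39 mm above the bench
- sliding_contact_right (a point): the same for the right bay
- slider_left (a joint): travel of the left sliding contact away from the fixed contact, m: 0 free, 0.016 fully back, 0.006 with a cell seated; spring force about 2.6 N at 0 and 4.6 N fully back
- slider_right (a joint): the same for the right bay
- tape: bystander: roll of packing tape lying flat, 100 mm diameter, 48 mm high; origin under its centre
- tin: bystander: closed round blue tin, 70 mm diameter, 45 mm high; origin under its centre
- scanner: bystander: grey hand scanner lying down, about 170 x 62 x 36 mm; origin near the back of its head, underside
- carton: bystander: small closed carton, 90 x 70 x 50 mm; origin under its centre
Mind the look-alikes: they are no part of the job. What is shaped like the cell_a but pink or purple is not meant.

How it is judged (in metres and radians):
At the end, for the whole second after the job is handed in: One cell in each bay, at rest: its centre within 4 mm of the seated place, its nub's tip within 6 mm of the fixed contact, its axis within 0.09 rad of the bay's, and the bay's slider held back by more than 3 mm (((distance between cell_a and bay_left below 0.004 m and distance between plus_a and fixed_contact_left below 0.006 m and angle between the x axis of each of cell_a, cell_b and the x axis of charger, either way round below 0.09 rad and value of joint each of slider_left, slider_right above 0.003 m and distance between cell_b and bay_right below 0.004 m and distance between plus_b and fixed_contact_right below 0.006 m) or (distance between cell_a and bay_right below 0.004 m and distance between plus_a and fixed_contact_right below 0.006 m and angle between the x axis of each of cell_a, cell_b and the x axis of charger, either way round below 0.09 rad and value of joint each of slider_right, slider_left above 0.003 m and distance between cell_b and bay_left below 0.004 m and distance between plus_b and fixed_contact_left below 0.006 m)) and linear speed of each of cell_a, cell_b below 0.02 m/s); the robot touches nothing.
It fails at once if the tape is pushed more than 25 mm from its place (distance of tape from where it was at the start of the episode above 0.025 m).
It fails at once if the tin is pushed more than 25 mm from its place (distance of tin from where it was at the start of the episode above 0.025 m).
It fails at once if the scanner is pushed more than 25 mm from its place (distance of scanner from where it was at the start of the episode above 0.025 m).
It fails at once if the carton is pushed more than 25 mm from its place (distance of carton from where it was at the start of the episode above 0.025 m).
It also fails if it takes over 59 s, if anything falls off the work surface, if the arm or the gripper's body presses on something with over 40 N, if the wrist force passes 120 N, or if a joint passes its speed limit or range.

## Robot

A 7-joint arm with a two-finger parallel gripper is mounted at the origin on the work surface. World frame = base frame: x ahead of the robot, y to its left, z up, the work surface at z = 0. Lengths are in mm, angles in rad, forces in N, time in s.
With the tool pointing down it reaches from about 425 to 875 mm from the base axis. Payload 4.7 kg.
Tool frame: the origin (TCP) lies midway between the tips of the shut fingers; the grasp point (between the pads) lies 19 mm behind it; z points along the fingers, y is the line along which they close (so a half turn about z gives the same grasp; the last joint's range is limited). The gripper opens to 87 mm and grips with 3 to 60 N. Pads are 19 mm wide; open, the fingers measure 117 mm over their backs; the gripper's body (75 mm by 190 mm) begins 51 mm behind the grasp point.
Start: joints at [-1.245, 0.321, -0.07, 1.45, 0.023, 1.371, -0.057], TCP at [199.43, 618.671, 222.587] pointing down, gripper open.
Joint ranges: [-2.86, 2.86], [-0.3, 2.09], [-1.38, 1.24], [0.06, 2.45], [-1.56, 4.7], [0.09, 2.05], [-2.69, 2.69]. Speed limits (rad/s): [2.57, 2.57, 3.14, 3.14, 3.14, 3.14, 3.14].

## Interface

Orientations are given as [roll, pitch, yaw] about the fixed x, y, z axes, in that order (R = Rz(yaw) Ry(pitch) Rx(roll)).
In Python, from station import telemetry, cams, order gives the robot as it stands.
- The arm moves only by the shell command python3 -m creep 'ROWS' [FORCE]. ROWS is JSON, a list of rows, each a list of 7 numbers: the shift along the tool's x, y, z in cm, then the turn, a rotation vector about the tool's x, y, z in rad, then the opening, from -1 (shut) to 1 (fully open). A call has exactly 10 rows; each row shifts and turns the commanded pose from where the row before left it, along the tool's axes as they then stand; what a row does not reach is not made up. A row lasts 1/10 s, in which the tool goes at most 50 mm and 8.59 degrees, less where a joint would pass 70% of its speed; a pose out of reach is approached as far as the arm can. A call with a gripper value outside its range is refused whole. The fingers move at their own pace and stop on an object; FORCE is the grip in N (left out, the last holds). Time passes only in rows, so rows that do not move let the fingers close, or fill a call up. It gives the time, the measured TCP pose, the force, the opening and the grip force at its end, in the units of the state.
- telemetry.get_state(): the state, without advancing time (a new reading comes with each control period).
- cams.camera(name): name is "scene" or "side" or "wrist"; returns (picture, depth): 420x560x3 uint8, red, green, blue; 420x560 float32, mm along the optical axis (not along the pixel's ray), 0 where there is no reading.
- cams.calibration(name): a dict with "vertical_fov" (degrees; the focal length in pixels is half the picture's height over the tangent of half this angle, whatever the lens; pixels are square), "cx", "cy" (the principal point, pixels), "cam_to_world" (4x4, takes a point from camera to world coordinates). Camera axes: x right, y up, looking along -z (the intrinsics and any distortion apply to the point x, -y, -z); pixel columns grow to the right and rows downward; lengths in mm; the calibration is good to about 2 mm. A picture is of the moment at which its call begins: read the wrist's pose just before it. calibration takes no time and is no camera call; for the wrist camera it gives the pose at the moment of the call.
- order.close_job(): hands the job in; it is judged then, once.
The state is a dict: "time_s": time; "joint_pos": joint angles; "qvel": joint speeds; "joint_efforts": joint torques, N m; "tcp_pos": TCP position; "tool_rot": TCP orientation; "force": force on the tool from outside, world axes, zero at the start; "ft_torque": the same for the moment, N m; "grip_width": opening from 0.0 (shut) to 1.0 (fully open); "finger_force": force on a finger pad.
Only numpy, scipy, OpenCV 4.12 (cv2) and the standard library are available. Lean on these libraries where they do the work, as an engineer would, in place of code of your own. Each camera call takes 0.05 s, during which the arm holds its last target. There are 200 camera calls.

## Working session

There is one attempt and no reset: what is moved stays moved. The work goes in short steps, Python scripts to look and compute and a shell command to move; the robot and the scene stay as the last step left them, time stands still between calls to the robot, and variables do not carry over. Pictures are saved under pics/ and viewed, at most 10 in all, crops included, and the job is handed in when it is done.

```bash
ls; mkdir -p pics; python3 - <<'E'
from station import telemetry,cams
import cv2,numpy as np
print(telemetry.get_state())
for n in ['scene','side','wrist']:
    c=cams.calibration(n);print(n,{k:np.round(v,3).tolist() if not isinstance(v,str) else v for k,v in c.items()})
    p,d=cams.camera(n);cv2.imwrite(f'pics/{n}0.png',p[:,:,::-1]);np.savez(f'{n}0.npz',p=p,d=d,M=np.array(c['cam_to_world']),cal=np.array([c['vertical_fov'],c['cx'],c['cy']]))
E
```

```text
pics
{'time_s': 0.0, 'joint_pos': array([-1.24487748,  0.32180404, -0.07008942,  1.45164708,  0.02259368,
        1.37082471, -0.0568999 ]), 'qvel': array([-0.00015877,  0.00081023, -0.00028999, -0.00128036, -0.00159268,
       -0.00057865,  0.00021138]), 'joint_efforts': array([-2.90119442e-04, -4.91284347e+01, -4.04043691e-01, -3.12538755e+01,
       -6.39964803e-02,  4.37302503e-02,  1.81562882e-04]), 'tcp_pos': array([199.2874442 , 618.11632077, 221.48789405]), 'tool_rot': array([-3.13969869e+00,  9.12305782e-05,  2.82980712e+00]), 'force': array([-0.26002937, -0.30543681, -0.45750087]), 'ft_torque': array([ 0.02588506, -0.01891388, -0.0215352 ]), 'finger_force': 0.0, 'grip_width': 1.0014616988723386}
scene {'vertical_fov': 45.598, 'cx': 273.46, 'cy': 195.973, 'cam_to_world': [[0.881, -0.276, 0.385, 1080.161], [0.473, 0.548, -0.69, -862.684], [-0.02, 0.79, 0.613, 819.584], [0.0, 0.0, 0.0, 1.0]]}
side {'vertical_fov': 49.508, 'cx': 278.797, 'cy': 213.213, 'cam_to_world': [[0.794, 0.376, -0.477, 87.225], [-0.607, 0.507, -0.612, -644.457], [0.012, 0.776, 0.631, 730.329], [0.0, 0.0, 0.0, 1.0]]}
wrist {'vertical_fov': 63.227, 'cx': 283.081, 'cy': 212.17, 'cam_to_world': [[0.306, -0.911, -0.278, 121.695], [0.952, 0.292, 0.091, 643.127], [-0.001, -0.293, 0.956, 384.421], [0.0, 0.0, 0.0, 1.0]]}
```

View pics/scene0.png

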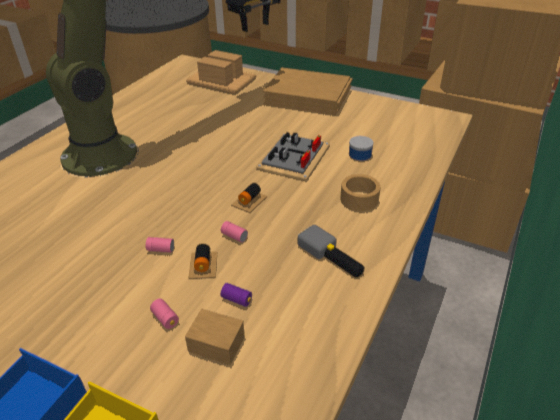

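View pics/side0.png

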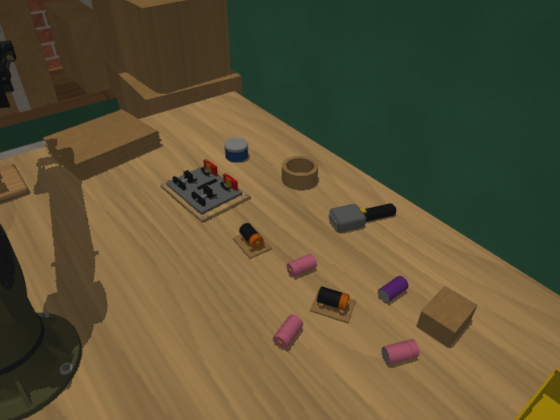

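Scene view: black cells with orange ends in saddles at (249,194) and (202,257). Decoys are pink at (160,245), (234,232), (165,314) and purple at (236,294). The charger is at (295,153), red walls toward (310,150). In the side view the cells are at (251,236) and (333,298), with the charger at (206,188).

```bash
cat > h.py <<'E'
import numpy as np,cv2
def load(f):
    z=np.load(f);return z['p'],z['d'],z['M'],z['cal']
def cloud(d,M,cal):
    f=210/np.tan(np.radians(cal[0]/2));v,u=np.mgrid[0:420,0:560]
    P=np.stack([(u-cal[1])/f*d,-(v-cal[2])/f*d,-d,np.ones_like(d)],-1)
    return (P@M.T)[...,:3]
E
python3 - <<'E'
from h import *
for n,rois in [('scene',dict(ca=(230,175,270,212),cb=(185,235,220,280),ch=(255,128,335,180))),('side',dict(ca=(230,215,275,255),cb=(308,280,358,322),ch=(158,152,252,218)))]:
    p,d,M,cal=load(n+'0.npz');W=cloud(d,M,cal)
    hsv=cv2.cvtColor(p,cv2.COLOR_RGB2HSV)
    b=W[(d>0)];z=b[(b[:,2]>-15)&(b[:,2]<15)&(b[:,0]>300)&(b[:,0]<800)&(abs(b[:,1])<500),2];print(n,'table z',np.median(z),z.std())
    for k,(u0,v0,u1,v1) in rois.items():
        w=W[v0:v1,u0:u1].reshape(-1,3);h=hsv[v0:v1,u0:u1].reshape(-1,3).astype(int);ok=(w[:,2]>5)&(w[:,2]<80)
        H,S,V=h.T
        for nm,m in [('orange',(H>5)&(H<14)&(S>215)&(V>90)),('red',((H<4)|(H>175))&(S>150)&(V>80)),('black',(V<55)),('grey',(S<60)&(V>60)&(V<150))]:
            q=w[m&ok]
            if len(q)>8: print(k,nm,len(q),q.mean(0).round(1),'zmax',np.percentile(q[:,2],95).round(1),q.min(0).round(),q.max(0).round())
ims=[]
for n,(u0,v0,u1,v1) in [('scene',(180,125,340,285)),('side',(150,145,370,330))]:
    p=load(n+'0.npz')[0][v0:v1,u0:u1,::-1];ims.append(cv2.resize(p,(400,int(400*p.shape[0]/p.shape[1])),interpolation=cv2.INTER_CUBIC)[:336])
cv2.imwrite('pics/crop0.png',np.hstack(ims))
E
```

```text
scene table z 1.2489169900906063 2.3522491943752915
ca orange 45 [524.9 -11.8  33.2] zmax 41.0 [513. -18.  17.] [534.  -3.  43.]
ca black 119 [528.7  17.8  35.5] zmax 42.8 [514.  -2.  19.] [537.  39.  45.]
cb orange 67 [ 557.5 -260.3   32.9] zmax 41.5 [ 546. -271.   11.] [ 570. -246.   43.]
cb black 150 [ 543.7 -233.1   38.2] zmax 42.7 [ 524. -255.   24.] [ 563. -212.   45.]
ch red 165 [587.9 240.3  40.5] zmax 52.9 [563. 182.  22.] [595. 323.  54.]
ch black 269 [512.1 236.4  34.2] zmax 50.9 [480. 173.  21.] [576. 310.  54.]
ch grey 913 [533.1 228.2  25.1] zmax 40.3 [463. 151.  12.] [611. 334.  54.]
side table z -0.10644896325612763 2.2559780126639777
ca orange 59 [512.1  -9.4  36.2] zmax 40.6 [500. -17.  27.] [528.   0.  42.]
ca black 180 [513.5  21.   35.8] zmax 40.8 [501.   1.  22.] [532.  43.  42.]
cb orange 53 [ 548.9 -261.4   32.8] zmax 40.0 [ 538. -271.   22.] [ 564. -251.   40.]
cb black 356 [ 533.6 -236.6   33.4] zmax 40.7 [ 515. -258.   14.] [ 559. -212.   43.]
ch red 87 [583.3 242.3  44.8] zmax 51.7 [574. 181.  24.] [594. 325.  53.]
ch black 803 [550.9 255.   29.9] zmax 49.8 [470. 161.   6.] [725. 359.  52.]
ch grey 1134 [522.  238.6  22.4] zmax 24.9 [453. 151.   7.] [683. 360.  51.]
```

View pics/crop0.png

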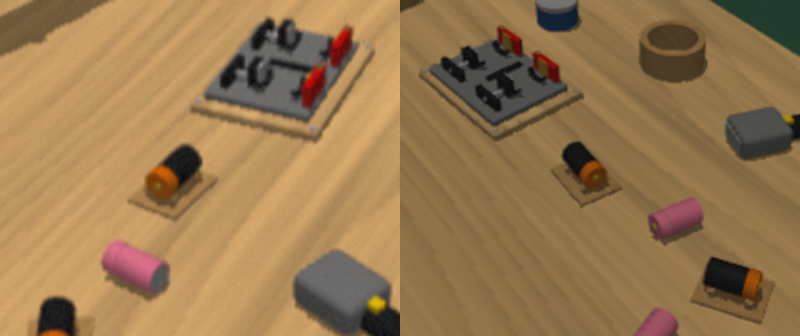

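Choice: the two black cells with orange bands at (249,194) and (202,257). The pink and purple ones are rejected, and the crop confirms both picks and the red walls at world +x. First I move above the charger for a close wrist view.

```bash
python3 -m creep '[[-4.2,-2.5,0,0,0,0,1],[-4.2,-2.5,0,0,0,0,1],[-4.2,-2.5,0,0,0,0,1],[-4.2,-2.5,0,0,0,0,1],[-4.2,-2.5,0,0,0,0,1],[-4.2,-2.5,0,0,0,0,1],[-4.2,-2.5,0,0,0,0,1],[-4.2,-2.5,0,0,0,0,1],[-4.2,-2.5,0,0,0,-0.15,1],[-4.2,-2.5,0,0,0,-0.15,1]]'
cat > w.py <<'E'
import sys,time
from station import cams
from h import *
def grab(n):
    c=cams.calibration('wrist');p,d=cams.camera('wrist');cv2.imwrite(f'pics/{n}.png',p[:,:,::-1])
    np.savez(n+'.npz',p=p,d=d,M=np.array(c['cam_to_world']),cal=np.array([c['vertical_fov'],c['cx'],c['cy']]))
if __name__=='__main__': grab(sys.argv[1])
E
python3 w.py w1
```

```text
time_s: 1.15
tcp_pos: [522.1, 260.8, 222.7]
tool_rot: [3.141, -0.0, 3.109]
force: [1.0, 1.0, -0.7]
grip_width: 0.999
finger_force: 0.0
```

View pics/w1.png

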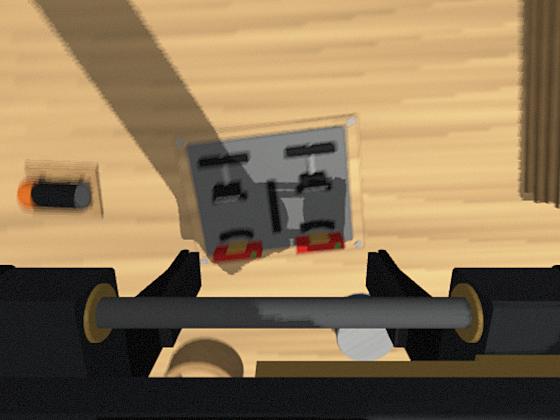

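Wrist view (slightly blurred by motion): charger centred near (272,190), red walls at (238,245) and (320,240), yawed by about 10°. I'll shift to clear the fingers, settle and fit it.

```bash
python3 -m creep '[[-3.0,-1,2,0,0,0,1],[-3,-1,2,0,0,0,1],[0,0,0,0,0,0,1],[0,0,0,0,0,0,1],[0,0,0,0,0,0,1],[0,0,0,0,0,0,1],[0,0,0,0,0,0,1],[0,0,0,0,0,0,1],[0,0,0,0,0,0,1],[0,0,0,0,0,0,1]]'
python3 w.py w2
python3 - <<'E'
from h import *
p,d,M,cal=load('w2.npz');W=cloud(d,M,cal)
hsv=cv2.cvtColor(p,cv2.COLOR_RGB2HSV).astype(int);H,S,V=np.moveaxis(hsv,-1,0)
roi=(W[...,0]>430)&(W[...,0]<630)&(W[...,1]>120)&(W[...,1]<360)&(d>200)
z=W[...,2]
print(np.histogram(z[roi],bins=np.arange(-6,60,3)))
for nm,m in [('deck',(abs(z-22)<4)&(S<70)),('>16',(z>16)),('board',z>5)]:
    q=W[roi&m][:,:2].astype(np.float32);r=cv2.minAreaRect(q);print(nm,len(q),r)
m=roi&((H<6)|(H>174))&(S>150)&(V>70)&(z>30)
n,l,st,c=cv2.connectedComponentsWithStats(m.astype(np.uint8))
for i in range(1,n):
    if st[i,4]>40:
        q=W[l==i];t=q[q[:,2]>46];print('red',st[i],q.mean(0).round(1),'top',len(t),np.median(t,0).round(1),cv2.minAreaRect(t[:,:2].astype(np.float32)))
E
```

```text
time_s: 2.2
tcp_pos: [580.5, 240.8, 182.8]
tool_rot: [3.141, 0.0, 3.104]
force: [0.3, -0.3, -0.3]
grip_width: 1.001
finger_force: 0.0
(array([    0,  2419, 13965,    39,     9,  1535,  5920,    45,   330,
       17744,  1544,   859,   442,   798,   522,  1249,   117,   121,
        1589,   849,     0]), array([-6, -3,  0,  3,  6,  9, 12, 15, 18, 21, 24, 27, 30, 33, 36, 39, 42,
       45, 48, 51, 54, 57]))
deck 19130 ((528.7534790039062, 250.04660034179688), (129.302978515625, 169.5025177001953), 4.508906364440918)
>16 26166 ((528.0454711914062, 250.43338012695312), (132.68211364746094, 183.7283172607422), 4.066568851470947)
board 33673 ((532.2791137695312, 250.96377563476562), (155.46963500976562, 200.734375), 4.495558261871338)
red [318 188  60  21 709] [579.8 297.6  48. ] top 556 [580.5 297.2  50.7] ((580.9585571289062, 299.43206787109375), (9.639410018920898, 51.273231506347656), 4.281388282775879)
red [221 199  58  21 677] [586.8 209.3  48. ] top 542 [587.6 208.1  50.7] ((587.943603515625, 210.20156860351562), (9.64717960357666, 51.74726486206055), 4.61494779586792)
```

View pics/w2.png

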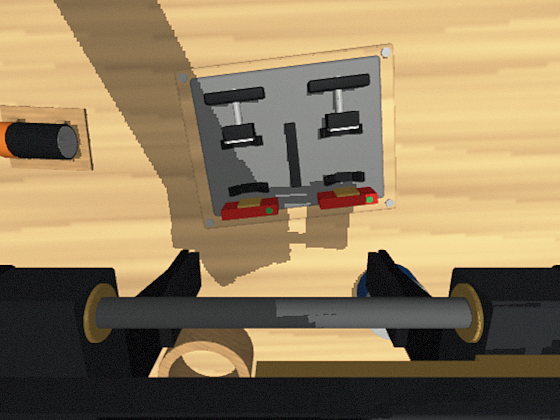

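Charger view: red walls at (250,210) and (348,198), sliders at (240,133) and (343,122), fitted sizes match (155x200, 130x170, walls 52 wide). The yaw is about 0.078 rad. Cell_a is at (40,140). Next come the finer features in the charger frame, and the cells.

```bash
python3 - <<'E'
from h import *
p,d,M,cal=load('w2.npz');W=cloud(d,M,cal)
hsv=cv2.cvtColor(p,cv2.COLOR_RGB2HSV).astype(int);H,S,V=np.moveaxis(hsv,-1,0)
a=0.0783;u=np.array([np.cos(a),np.sin(a)]);v=np.array([-u[1],u[0]]);c=np.array([532.3,251.])
X=(W[...,:2]-c)@u;Y=(W[...,:2]-c)@v;z=W[...,2]
ok=(d>200)&(abs(X)<75)&(abs(Y)<90)
for s in (1,-1):
    side=ok&(Y*s>10)
    for nm,m in [('top50',side&(abs(z-50.5)<2)),('z39',side&(abs(z-39.5)<1.5)),('ribtop35',side&(abs(z-35.5)<1.5)&(X>0)),('brass',side&(H>15)&(H<28)&(S>90)&(z>28))]:
        n,l,st,_=cv2.connectedComponentsWithStats(m.astype(np.uint8))
        for i in range(1,n):
            if st[i,4]>25:
                q=l==i;print(s,nm,st[i,4],'X',np.percentile(X[q],[2,98]).round(1),'Y',np.percentile(Y[q],[2,98]).round(1),'z',np.median(z[q]).round(1))
# cells from scene+side: fit axis with points z>28
for n,rois in [('scene',dict(ca=(230,175,270,212),cb=(185,235,220,280))),('side',dict(ca=(230,215,275,255),cb=(308,280,358,322)))]:
    p,d,M,cal=load(n+'0.npz');W=cloud(d,M,cal);hs=cv2.cvtColor(p,cv2.COLOR_RGB2HSV).astype(int)
    for k,(u0,v0,u1,v1) in rois.items():
        w=W[v0:v1,u0:u1].reshape(-1,3);h=hs[v0:v1,u0:u1].reshape(-1,3);q=w[(w[:,2]>32)&(w[:,2]<45)]
        r=cv2.minAreaRect(q[:,:2].astype(np.float32));print(n,k,len(q),q.mean(0).round(1),r)
E
```

```text
1 top50 533 X [-24.  -10.5] Y [32.3 57.2] z 50.8
1 top50 689 X [46.  57.3] Y [20.  69.1] z 50.7
1 z39 695 X [-52.8 -43.6] Y [20.3 69. ] z 39.6
1 ribtop35 39 X [31.5 40. ] Y [58.2 63.1] z 35.1
1 ribtop35 39 X [31.5 39.7] Y [26.7 31.5] z 34.9
1 brass 171 X [45.4 47.2] Y [34.9 54.2] z 42.4
-1 top50 516 X [-24.  -10.5] Y [-57.5 -32.7] z 50.7
-1 top50 661 X [46.1 57.4] Y [-69.6 -20.3] z 50.7
-1 z39 687 X [-52.8 -43.5] Y [-69.4 -20.6] z 39.6
-1 ribtop35 36 X [31.5 39.6] Y [-30.9 -26.8] z 34.9
-1 ribtop35 40 X [31.6 39.6] Y [-63.2 -58.4] z 34.7
-1 brass 164 X [45.5 47.2] Y [-54.8 -35.7] z 42.1
scene ca 177 [523.   10.8  38.5] ((521.1950073242188, 14.305212020874023), (62.69881820678711, 30.919471740722656), 86.68335723876953)
scene cb 267 [ 546.1 -240.7   38.3] ((544.197509765625, -237.547607421875), (30.341310501098633, 64.21214294433594), 29.97509765625)
side ca 228 [515.7  11.5  37.5] ((517.8305053710938, 13.373161315917969), (62.86053466796875, 29.167654037475586), 84.17398071289062)
side cb 335 [ 539.9 -240.4   37.5] ((542.6583251953125, -238.2776336669922), (30.647171020507812, 59.19236755371094), 30.165523529052734)
```

Features agree: fixed face X=45.5, rib 35.6, slider -10.5, so the seat is at X=13.5 and Y=±45. The seats in world coordinates are left (542.2,296.9) and right (549.3,207.2). Next I go to cell_a.

```bash
python3 -m creep '[[0.8,-4.8,0,0,0,0,1],[0.8,-4.8,0,0,0,0,1],[0.8,-4.8,0,0,0,0,1],[0.8,-4.8,0,0,0,0,1],[0.8,-4.8,0,0,0,0,1],[0.8,-4.8,0,0,0,0,1],[0,0,0,0,0,0.147,1],[0,0,0,0,0,0.147,1],[0,0,0,0,0,0.147,1],[0,0,0,0,0,0.147,1]]'
python3 -m creep '[[0,0,0,0,0,0.147,1],[0,0,0,0,0,0.147,1],[0,0,0,0,0,0.147,1],[0,0,0,0,0,0.147,1],[0,0,0,0,0,0.147,1],[0,0,0,0,0,0.147,1],[0,0,0,0,0,0.147,1],[0,0,0,0,0,0,1],[0,0,0,0,0,0,1],[0,0,0,0,0,0,1]]'
python3 w.py w3
cat > cell.py <<'E'
import sys
from h import *
from scipy.optimize import least_squares
from station import telemetry
def fit(f,x0,y0):
    p,d,M,cal=load(f);W=cloud(d,M,cal)
    hsv=cv2.cvtColor(p,cv2.COLOR_RGB2HSV).astype(int);H,S,V=np.moveaxis(hsv,-1,0)
    near=(np.hypot(W[...,0]-x0,W[...,1]-y0)<55)&(d>150)&(W[...,2]>26)&(W[...,2]<50)
    q=W[near];o=W[near&(H>4)&(H<15)&(S>190)]
    r=cv2.minAreaRect(q[:,:2].astype(np.float32));g=q.mean(0)
    e=np.linalg.svd(q[:,:2]-g[:2],full_matrices=False)[2][0]
    if (o.mean(0)-g)[:2]@e<0:e=-e
    def res(s):
        a=np.array([np.cos(s[2]),np.sin(s[2])]);lat=(q[:,:2]-s[:2])@np.array([-a[1],a[0]])
        return np.where(abs((q[:,:2]-g[:2])@a)<25,np.hypot(lat,q[:,2]-s[3])-16.5,0)
    s=least_squares(res,[g[0],g[1],np.arctan2(e[1],e[0]),24],loss='soft_l1').x
    a=np.array([np.cos(s[2]),np.sin(s[2])]);t=(q[:,:2]-s[:2])@a
    lo,hi=np.percentile(t,[.5,99.5]);to=(o[:,:2]-s[:2])@a
    print('n',len(q),'axis z',s[3].round(1),'angle',s[2].round(3),'lo/hi',lo.round(1),hi.round(1),'orange',np.percentile(to,[2,98]).round(1),'rect',r)
    c=s[:2]+a*(np.percentile(to,2)-15)
    print('centre from band',c.round(1),'from minus end',(s[:2]+a*(lo+30)).round(1))
    return c,s[2]
if __name__=='__main__':
    fit(sys.argv[1],float(sys.argv[2]),float(sys.argv[3]))
    st=telemetry.get_state();print(st['tcp_pos'].round(1),st['tool_rot'].round(3))
E
python3 cell.py w3.npz 519 13
```

```text
time_s: 3.25
tcp_pos: [521.7, -45.6, 182.7]
tool_rot: [3.141, -0.0, 2.509]
force: [-0.7, 0.4, -1.2]
grip_width: 1.0
finger_force: 0.0
time_s: 4.25
tcp_pos: [521.7, -45.4, 182.6]
tool_rot: [3.142, -0.0, 1.489]
force: [0.2, 0.2, -0.4]
grip_width: 1.001
finger_force: 0.0
n 2452 axis z 24.4 angle -1.645 lo/hi 1151.3 1212.0 orange [1195.9 1209.2] rect ((519.3739624023438, 12.081008911132812), (62.30287170410156, 32.107479095458984), 85.91619873046875)
centre from band [519.5  13.2] from minus end [519.5  12.8]
[521.7 -45.3 182.6] [-3.142 -0.     1.489]
```

```bash
python3 -m creep '[[2.9,-0.35,0,0,0,0,1],[2.9,-0.35,0,0,0,0,1],[0,0,4,0,0,0,1],[0,0,4,0,0,0,1],[0,0,4,0,0,0,1],[0,0,3,0,0,0,1],[0,0,1.5,0,0,0,1],[0,0,1.0,0,0,0,1],[0,0,0,0,0,0,1],[0,0,0,0,0,0,1]]'

```

```text
time_s: 5.3
tcp_pos: [520.3, 13.1, 8.3]
tool_rot: [3.14, -0.0, 1.487]
force: [0.0, -0.8, 0.8]
grip_width: 0.997
finger_force: 0.0
```

```bash
python3 -m creep '[[0,-0.08,0.1,0,0,0,0],[0,0,0,0,0,0,-0.3],[0,0,0,0,0,0,-0.5],[0,0,0,0,0,0,-0.5],[0,0,0,0,0,0,-0.5],[0,0,0,0,0,0,-0.5],[0,0,0,0,0,0,-0.5],[0,0,0,0,0,0,-0.5],[0,0,0,0,0,0,-0.5],[0,0,0,0,0,0,-0.5]]' 45

```

```text
time_s: 6.3
tcp_pos: [519.9, 13.1, 6.9]
tool_rot: [3.139, -0.0, 1.487]
force: [2.7, -0.5, 0.2]
grip_width: 0.37
finger_force: 45.0
```

```bash
python3 -m creep '[[0,0,-4,0,0,0,-0.5],[0,0,-4,0,0,0,-0.5],[0,0,-4,0,0,0,-0.5],[4.9,0.6,0,0,0,0,-0.5],[4.9,0.6,0,0,0,0,-0.5],[4.9,0.6,0,0,0,0,-0.5],[4.9,0.6,0,0,0,0,-0.5],[0,0,0,0,0,-0.144,-0.5],[0,0,0,0,0,-0.144,-0.5],[0,0,0,0,0,-0.144,-0.5]]'
python3 -m creep '[[0,0,0,0,0,-0.144,-0.5],[0,0,0,0,0,-0.144,-0.5],[0,0,0,0,0,-0.144,-0.5],[0,0,0,0,0,-0.144,-0.5],[0,0,0,0,0,-0.144,-0.5],[0,0,0,0,0,-0.144,-0.5],[0,0,0,0,0,-0.144,-0.5],[0,0,0,0,0,-0.144,-0.5],[0,0,0,0,0,-0.144,-0.5],[0,0,0,0,0,0,-0.5]]'
cat > plan.py <<'E'
import sys
from h import *
from scipy.spatial.transform import Rotation as R
from station import telemetry
# plan.py bay X Y Cz theta k : cell centre in seat frame; k = centre above TCP along the tool
bay,X,Y,Cz,th,k,off=sys.argv[1],*map(float,sys.argv[2:8])
a=0.0783;u=np.array([np.cos(a),np.sin(a),0]);v=np.array([-u[1],u[0],0]);Z=np.array([0,0,1.])
seat={'left':np.array([542.2,296.9,0]),'right':np.array([549.3,207.2,0])}[bay]
ax=np.cos(th)*u+np.sin(th)*Z;n=-np.sin(th)*u+np.cos(th)*Z
T=seat+X*u+Y*v+Cz*Z-k*n+off*ax   # off: TCP ahead of centre towards plus
Rt=np.column_stack([-ax,np.cross(-n,-ax),-n])
s=telemetry.get_state();Rc=R.from_euler('xyz',s['tool_rot']).as_matrix()
C=s['tcp_pos']-k*Rc[:,2]+off*Rc[:,0]-seat
print('now C: X %.1f Y %.1f z %.1f'%(C@u,C@v,C[2]),'force',s['force'].round(1),'fw',s['grip_width'].round(3))
print('shift cm',(Rc.T@(T-s['tcp_pos'])/10).round(2),'turn',R.from_matrix(Rc.T@Rt).as_rotvec().round(3))
E
python3 plan.py right 7 0 80 0 17 0
```

```text
time_s: 7.3
tcp_pos: [557.7, 206.5, 125.3]
tool_rot: [-3.138, 0.0, 1.926]
force: [0.3, 0.1, -0.9]
grip_width: 0.368
finger_force: 45.0
time_s: 8.3
tcp_pos: [558.0, 205.9, 125.7]
tool_rot: [-3.141, -0.003, -3.068]
force: [-1.2, 0.0, -0.6]
grip_width: 0.368
finger_force: 45.0Traceback (most recent call last):
  File "plan.py", line 14, in <module>
    print('now C: X %.1f Y %.1f z %.1f'%(C@u,C@v,C[2]),'force',s['force'].round(1),'fw',s['grip_width'].round(3))
                                                                                        ^^^^^^^^^^^^^^^^^^^^^
AttributeError: 'float' object has no attribute 'round'
```

```bash
sed -i "s/s\['grip_width'\].round(3)/round(float(s['grip_width']),3)/" plan.py
python3 -m creep '[[0,0,0,0,-0.1,0,-0.5],[0,0,0,0,-0.1,0,-0.5],[0,0,0,0,-0.1,0,-0.5],[0,0,0,0,0,0,-0.5],[0,0,0,0,0,0,-0.5],[0,0,0,0,0,0,-0.5],[0,0,0,0,0,0,-0.5],[0,0,0,0,0,0,-0.5],[0,0,0,0,0,0,-0.5],[0,0,0,0,0,0,-0.5]]'
python3 plan.py right 8 0 62 0.3 17 0
python3 - <<'E'
from station import cams
from h import *
ims=[]
for n,(u0,v0,u1,v1) in [('scene',(240,100,340,190)),('side',(150,110,270,218))]:
    p,d=cams.camera(n);ims.append(cv2.resize(p[v0:v1,u0:u1,::-1],(400,360),interpolation=cv2.INTER_CUBIC))
cv2.imwrite('pics/tilt.png',np.hstack(ims))
E
```

```text
time_s: 9.3
tcp_pos: [559.4, 206.3, 126.5]
tool_rot: [3.142, 0.3, -3.069]
force: [-0.3, 0.5, -1.7]
grip_width: 0.368
finger_force: 45.0
now C: X 5.0 Y -1.6 z 142.7 force [-0.3  0.5 -1.7] fw 0.368
shift cm [2.1  0.17 7.8 ] turn [-0.002 -0.    -0.005]
```

View pics/tilt.png

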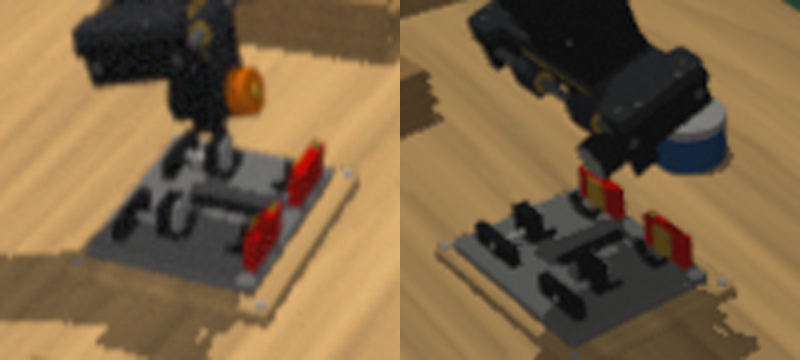

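The orange plus end points toward the red walls and is tilted up (scene crop, 245,90), as wanted. Next I descend.

```bash

python3 -m creep '[[0.4,0.17,1.5,0,0,0,-0.5],[0.4,0,1.5,0,0,0,-0.5],[0.4,0,1.5,0,0,0,-0.5],[0.4,0,1.5,0,0,0,-0.5],[0.3,0,1.0,0,0,0,-0.5],[0.2,0,0.8,0,0,0,-0.5],[0,0,0,0,0,0,-0.5],[0,0,0,0,0,0,-0.5],[0,0,0,0,0,0,-0.5],[0,0,0,0,0,0,-0.5]]' 50
python3 plan.py right -6 0 62 0.3 17 0
```

```text
time_s: 10.4
tcp_pos: [562.6, 208.6, 46.7]
tool_rot: [3.141, 0.301, -3.069]
force: [-0.6, 0.4, -1.1]
grip_width: 0.364
finger_force: 50.0
now C: X 8.3 Y 0.4 z 62.9 force [-0.6  0.4 -1.1] fw 0.364
shift cm [ 1.39 -0.05 -0.33] turn [-0.001  0.001 -0.005]
```

Now push back along -X in small steps, watching the spring force.

```bash

python3 -m creep '[[0.2,-0.01,-0.05,0,0,0,-0.5],[0.2,-0.01,-0.05,0,0,0,-0.5],[0.2,-0.01,-0.05,0,0,0,-0.5],[0.2,-0.01,-0.05,0,0,0,-0.5],[0.2,-0.01,-0.05,0,0,0,-0.5],[0.2,0,-0.05,0,0,0,-0.5],[0.2,0,-0.05,0,0,0,-0.5],[0,0,0,0,0,0,-0.5],[0,0,0,0,0,0,-0.5],[0,0,0,0,0,0,-0.5]]'
python3 plan.py right -4 0 44 0 17 0
```

```text
time_s: 11.4
tcp_pos: [548.1, 207.0, 45.4]
tool_rot: [3.141, 0.301, -3.069]
force: [4.4, 1.8, 2.3]
grip_width: 0.365
finger_force: 50.0
now C: X -6.2 Y -0.0 z 61.7 force [4.4 1.8 2.3] fw 0.365
shift cm [0.82 0.   1.68] turn [-0.     0.301 -0.005]
```

```bash

python3 -m creep '[[0.08,0,0.17,0,0.03,0,-0.5],[0.08,0,0.17,0,0.03,0,-0.5],[0.07,0,0.17,0,0.03,0,-0.5],[0.07,0,0.17,0,0.03,0,-0.5],[0.06,0,0.18,0,0.03,0,-0.5],[0.05,0,0.18,0,0.03,0,-0.5],[0.05,0,0.18,0,0.03,0,-0.5],[0.04,0,0.18,0,0.03,0,-0.5],[0.04,0,0.18,0,0.03,0,-0.5],[0.03,0,0.18,0,0.03,0,-0.5]]'
python3 plan.py right -4 0 44 0 17 0
```

```text
time_s: 12.4
tcp_pos: [544.8, 206.2, 26.1]
tool_rot: [-3.141, -0.002, -3.069]
force: [4.3, 0.5, -0.2]
grip_width: 0.366
finger_force: 50.0
now C: X -4.6 Y -0.6 z 43.1 force [ 4.3  0.5 -0.2] fw 0.366
shift cm [-0.06  0.06 -0.09] turn [-0.    -0.002 -0.006]
```

```bash

python3 -m creep '[[-0.1,0.03,0,0,0,0,-0.5],[-0.1,0.03,0,0,0,0,-0.5],[-0.1,0,0.02,0,0,0,-0.5],[-0.1,0,0.02,0,0,0,-0.5],[0,0,0,0,0,0,-0.5],[0,0,0,0,0,0,-0.5],[0,0,0,0,0,0,0.0],[0,0,0,0,0,0,0.6],[0,0,0,0,0,0,0.9],[0,0,0,0,0,0,0.9]]'
python3 plan.py right 0 0 44 0 17 0
```

```text
time_s: 13.4
tcp_pos: [548.2, 207.9, 26.2]
tool_rot: [3.141, -0.001, -3.068]
force: [-0.0, -0.5, -0.4]
grip_width: 0.647
finger_force: 0.0
now C: X -1.0 Y 0.8 z 43.2 force [-0.  -0.5 -0.4] fw 0.647
shift cm [-0.1  -0.08 -0.08] turn [ 0.    -0.001 -0.005]
```

```bash

python3 -m creep '[[0,0,0,0,0,0,1],[0,0,-2,0,0,0,1],[0,0,-4,0,0,0,1],[0,0,-4,0,0,0,1],[0,0,-4,0,0,0,1],[-3,0,-2,0,0,0,1],[-3,0,0,0,0,0,1],[0,0,0,0,0,0,1],[0,0,0,0,0,0,1],[0,0,0,0,0,0,1]]'
python3 w.py w4
cat > check.py <<'E'
import sys
from h import *
p,d,M,cal=load(sys.argv[1]);W=cloud(d,M,cal)
a=0.0783;u=np.array([np.cos(a),np.sin(a)]);v=np.array([-u[1],u[0]])
hsv=cv2.cvtColor(p,cv2.COLOR_RGB2HSV).astype(int);H,S,V=np.moveaxis(hsv,-1,0)
for n,s in [('left',(542.2,296.9)),('right',(549.3,207.2))]:
    X=(W[...,:2]-s)@u;Y=(W[...,:2]-s)@v;z=W[...,2];b=(d>150)&(abs(Y)<20)
    m=b&(abs(X)<28)&(z>51);o=b&(H>4)&(H<15)&(S>190)&(abs(X)<45)&(z>48)
    sl=b&(X<-22)&(X>-50)&(abs(z-50.7)<1.5)&(abs(Y)<12)
    if m.sum()>50:
        for lo in(-25,-10,5): 
            k=m&(X>lo)&(X<lo+15);print(n,lo,'ridge z',np.percentile(z[k],98).round(1),'Y',np.median(Y[k&(z>np.percentile(z[k],70))]).round(1))
    if o.sum()>20: print(n,'orange X',np.percentile(X[o],[2,98]).round(1),'(seated: 15..29)')
    if sl.sum()>20: print(n,'slider top X',np.percentile(X[sl],[2,98]).round(1),'(free -38..-24; seated -44..-30)')
E
python3 check.py w4.npz
```

```text
time_s: 14.4
tcp_pos: [607.4, 212.0, 185.5]
tool_rot: [-3.142, -0.002, -3.068]
force: [-0.3, -0.3, 0.5]
grip_width: 1.003
finger_force: 0.0
left -25 ridge z 52.7 Y -1.0Traceback (most recent call last):
  File "check.py", line 12, in <module>
    k=m&(X>lo)&(X<lo+15);print(n,lo,'ridge z',np.percentile(z[k],98).round(1),'Y',np.median(Y[k&(z>np.percentile(z[k],70))]).round(1))
                                              ~~~~~~~~~~~~~^^^^^^^^^
    return _quantile_unchecked(
        a, q, axis, out, overwrite_input, method, keepdims, weights)
    return _ureduce(a,
                    func=_quantile_ureduce_func,
    ...<5 lines>...
                    overwrite_input=overwrite_input,
                    method=method)
    r = func(a, **kwargs)
    result = _quantile(arr,
                       quantiles=q,
    ...<2 lines>...
                       out=out,
                       weights=wgt)
    slices_having_nans = np.isnan(arr[-1, ...])
                                  ~~~^^^^^^^^^
IndexError: index -1 is out of bounds for axis 0 with size 0
```

View pics/w4.png

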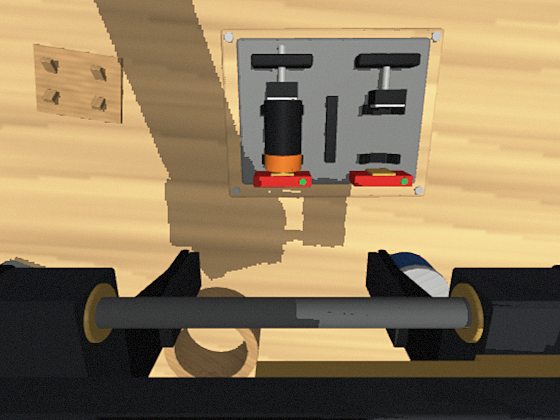

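The right bay now holds the cell at (284,135): orange end against the red wall, slider pushed back, saddle_a empty at (78,83). Next I move to cell_b.

```bash
sed -i 's/z>51/z>54/;s/sum()>50/sum()>400/' check.py; python3 check.py w4.npz
python3 -m creep '[[0.7,-4.9,0,0,0,0,1],[0.7,-4.9,0,0,0,0,1],[0.7,-4.9,0,0,0,0,1],[0.7,-4.9,0,0,0,0,1],[0.7,-4.9,0,0,0,0,1],[0.7,-4.9,0,0,0,0,1],[0.7,-4.9,0,0,0,0,1],[0.7,-4.9,0,0,0,0,1],[0.7,-4.9,0,0,0,0,1],[0.7,-4.9,0,0,0,0,1]]'
python3 -m creep '[[0,0,0,0,0,0.14,1],[0,0,0,0,0,0.14,1],[0,0,0,0,0,0.14,1],[0,0,0,0,0,0.14,1],[0,0,0,0,0,0.14,1],[0,0,0,0,0,0.14,1],[0,0,0,0,0,0.14,1],[0,0,0,0,0,0.14,1],[0,0,0,0,0,0,1],[0,0,0,0,0,0,1]]'
python3 w.py w5; python3 cell.py w5.npz 543.5 -238
```

```text
left slider top X [-37.1 -24.5] (free -38..-24; seated -44..-30)
right -25 ridge z 61.4 Y 0.6
right -10 ridge z 61.2 Y 0.5
right 5 ridge z 61.3 Y 0.5
right orange X [15.  28.8] (seated: 15..29)
right slider top X [-43.7 -30.4] (free -38..-24; seated -44..-30)
time_s: 15.45
tcp_pos: [573.9, -283.0, 186.5]
tool_rot: [3.141, 0.001, -3.068]
force: [1.4, -0.2, -0.1]
grip_width: 0.999
finger_force: 0.0
time_s: 16.45
tcp_pos: [574.4, -281.4, 186.1]
tool_rot: [3.141, -0.001, 2.099]
force: [0.4, -0.2, 0.2]
grip_width: 1.002
finger_force: 0.0
n 2334 axis z 24.4 angle -1.035 lo/hi -1278.7 -1219.8 orange [-1234.2 -1220.8] rect ((544.8715209960938, -239.6085968017578), (31.659893035888672, 62.21221923828125), 30.90945816040039)
centre from band [ 544.3 -238.2] from minus end [ 544.6 -238.7]
[ 574.6 -281.5  186.2] [ 3.141e+00 -1.000e-03  2.098e+00]
```

Cell A is fully seated (orange 15.0–28.8, ridge level, slider at -30.4). Cell_b measures (544.4,-238.4) with axis height 24.4. I descend and grip.

```bash
python3 -m creep '[[2.6,-0.22,0,0,0,0,1],[2.64,-0.22,0,0,0,-0.01,1],[0,0,4,0,0,0,1],[0,0,4,0,0,0,1],[0,0,4,0,0,0,1],[0,0,3,0,0,0,1],[0,0,1.7,0,0,0,1],[0,0,1.1,0,0,0,1],[0,0,0,0,0,0,1],[0,0,0,0,0,0,1]]'

```

```text
time_s: 17.5
tcp_pos: [545.3, -239.1, 9.1]
tool_rot: [3.141, 0.001, 2.105]
force: [-0.3, 0.2, 0.4]
grip_width: 1.001
finger_force: 0.0
```

```bash
python3 -m creep '[[0.1,-0.04,0.2,0,0,0,0.5],[0,0,0,0,0,0,0],[0,0,0,0,0,0,-0.5],[0,0,0,0,0,0,-0.5],[0,0,0,0,0,0,-0.5],[0,0,0,0,0,0,-0.5],[0,0,0,0,0,0,-0.5],[0,0,0,0,0,0,-0.5],[0,0,0,0,0,0,-0.5],[0,0,0,0,0,0,-0.5]]' 50

```

```text
time_s: 18.5
tcp_pos: [544.5, -237.7, 6.3]
tool_rot: [3.141, 0.0, 2.105]
force: [2.0, 1.6, -0.6]
grip_width: 0.366
finger_force: 50.0
```

```bash
python3 -m creep '[[0,0,-4,0,0,0,-0.5],[0,0,-4,0,0,0,-0.5],[0,0,-4,0,0,0,-0.5],[4.16,2.53,0,0,0,0,-0.5],[4.16,2.53,0,0,0,0,-0.5],[4.16,2.53,0,0,0,0,-0.5],[4.16,2.53,0,0,0,0,-0.5],[4.16,2.53,0,0,0,0,-0.5],[4.16,2.53,0,0,0,0,-0.5],[4.16,2.53,0,0,0,0,-0.5]]'
python3 -m creep '[[4.16,2.53,0,0,0,0,-0.5],[4.16,2.53,0,0,0,0,-0.5],[4.16,2.53,0,0,0,0,-0.5],[4.16,2.53,0,0,0,0,-0.5],[0,0,0,0,0,-0.139,-0.5],[0,0,0,0,0,-0.139,-0.5],[0,0,0,0,0,-0.139,-0.5],[0,0,0,0,0,-0.139,-0.5],[0,0,0,0,0,-0.139,-0.5],[0,0,0,0,0,-0.139,-0.5]]'
python3 -m creep '[[0,0,0,0,0,-0.139,-0.5],[0,0,0,0,0,-0.139,-0.5],[0,0,0,0,-0.1,0,-0.5],[0,0,0,0,-0.1,0,-0.5],[0,0,0,0,-0.1,0,-0.5],[0,0,0,0,0,0,-0.5],[0,0,0,0,0,0,-0.5],[0,0,0,0,0,0,-0.5],[0,0,0,0,0,0,-0.5],[0,0,0,0,0,0,-0.5]]'
python3 plan.py left 8 0 62.5 0.3 17.5 0
```

```text
time_s: 19.5
tcp_pos: [547.3, 103.9, 126.0]
tool_rot: [-3.141, 0.0, 2.104]
force: [1.6, 0.3, -1.2]
grip_width: 0.368
finger_force: 50.0
time_s: 20.5
tcp_pos: [550.2, 296.4, 125.5]
tool_rot: [-3.14, -0.001, 2.944]
force: [-0.6, -0.4, -0.7]
grip_width: 0.369
finger_force: 50.0
time_s: 21.5
tcp_pos: [551.6, 297.2, 126.5]
tool_rot: [3.141, 0.3, -3.068]
force: [0.4, -0.8, -1.1]
grip_width: 0.365
finger_force: 50.0
now C: X 4.3 Y -0.5 z 143.2 force [ 0.4 -0.8 -1.1] fw 0.365
shift cm [2.02 0.05 7.82] turn [-0.001 -0.    -0.004]
```

```bash

python3 -m creep '[[0.4,0.05,1.5,0,0,0,-0.5],[0.4,0,1.5,0,0,0,-0.5],[0.4,0,1.5,0,0,0,-0.5],[0.4,0,1.5,0,0,0,-0.5],[0.3,0,1.0,0,0,0,-0.5],[0.1,0,0.8,0,0,0,-0.5],[0,0,0,0,0,0,-0.5],[0,0,0,0,0,0,-0.5],[0,0,0,0,0,0,-0.5],[0,0,0,0,0,0,-0.5]]'
python3 plan.py left -6 0 62 0.3 17.5 0
```

```text
time_s: 22.5
tcp_pos: [554.9, 298.6, 46.7]
tool_rot: [3.141, 0.301, -3.067]
force: [0.4, -0.7, -1.3]
grip_width: 0.37
finger_force: 50.0
now C: X 7.6 Y 0.7 z 63.5 force [ 0.4 -0.7 -1.3] fw 0.37
shift cm [ 1.34 -0.07 -0.26] turn [-0.     0.001 -0.003]
```

```bash

python3 -m creep '[[0.2,-0.01,-0.04,0,0,0,-0.5],[0.2,-0.01,-0.04,0,0,0,-0.5],[0.2,-0.01,-0.04,0,0,0,-0.5],[0.2,-0.01,-0.04,0,0,0,-0.5],[0.2,-0.01,-0.04,0,0,0,-0.5],[0.2,-0.01,-0.04,0,0,0,-0.5],[0.16,-0.01,-0.03,0,0,0,-0.5],[0,0,0,0,0,0,-0.5],[0,0,0,0,0,0,-0.5],[0,0,0,0,0,0,-0.5]]'
python3 plan.py left -4 0 44 0 17.5 0
```

```text
time_s: 23.5
tcp_pos: [541.1, 296.8, 44.8]
tool_rot: [3.141, 0.301, -3.066]
force: [3.8, 0.1, 0.5]
grip_width: 0.363
finger_force: 50.0
now C: X -6.3 Y -0.0 z 61.5 force [3.8 0.1 0.5] fw 0.363
shift cm [ 0.82 -0.    1.66] turn [ 0.     0.301 -0.003]
```

```bash

python3 -m creep '[[0.08,0,0.17,0,0.03,0,-0.5],[0.08,0,0.17,0,0.03,0,-0.5],[0.07,0,0.17,0,0.03,0,-0.5],[0.07,0,0.17,0,0.03,0,-0.5],[0.06,0,0.17,0,0.03,0,-0.5],[0.05,0,0.17,0,0.03,0,-0.5],[0.05,0,0.17,0,0.03,0,-0.5],[0.04,0,0.18,0,0.03,0,-0.5],[0.04,0,0.18,0,0.03,0,-0.5],[0.03,0,0.18,0,0.03,0,-0.5]]'
python3 plan.py left -4 0 44 0 17.5 0
```

```text
time_s: 24.5
tcp_pos: [537.8, 295.9, 25.8]
tool_rot: [-3.141, -0.002, -3.067]
force: [3.4, -0.7, -0.6]
grip_width: 0.365
finger_force: 50.0
now C: X -4.5 Y -0.7 z 43.3 force [ 3.4 -0.7 -0.6] fw 0.365
shift cm [-0.05  0.07 -0.07] turn [-0.    -0.002 -0.003]
```

```bash

python3 -m creep '[[-0.1,0.03,0,0,0,0,-0.5],[-0.1,0.03,0,0,0,0,-0.5],[-0.1,0,0.02,0,0,0,-0.5],[-0.1,0,0.02,0,0,0,-0.5],[0,0,0,0,0,0,-0.5],[0,0,0,0,0,0,-0.5],[0,0,0,0,0,0,0.0],[0,0,0,0,0,0,0.6],[0,0,0,0,0,0,0.9],[0,0,0,0,0,0,0.9]]'
python3 -m creep '[[0,0,0,0,0,0,1],[0,0,-2,0,0,0,1],[0,0,-4,0,0,0,1],[0,0,-4,0,0,0,1],[0,0,-4,0,0,0,1],[-3,0,-2,0,0,0,1],[-3,-3,0,0,0,0,1],[0,0,0,0,0,0,1],[0,0,0,0,0,0,1],[0,0,0,0,0,0,1]]'
python3 w.py w6; python3 check.py w6.npz
```

```text
time_s: 25.5
tcp_pos: [541.3, 297.6, 26.0]
tool_rot: [3.141, -0.001, -3.066]
force: [0.7, 0.1, -0.2]
grip_width: 0.645
finger_force: 0.0
time_s: 26.5
tcp_pos: [603.0, 272.5, 185.4]
tool_rot: [3.141, -0.002, -3.066]
force: [0.1, 0.9, -1.0]
grip_width: 0.998
finger_force: 0.0
left -25 ridge z 61.4 Y 1.1
left -10 ridge z 61.5 Y 0.9
left 5 ridge z 61.4 Y 0.6
left orange X [15.  28.7] (seated: 15..29)
left slider top X [-43.1 -30.7] (free -38..-24; seated -44..-30)
right -25 ridge z 61.3 Y 1.2
right -10 ridge z 61.2 Y 0.6
right 5 ridge z 61.0 Y 0.8
right orange X [14.8 28.5] (seated: 15..29)
right slider top X [-43.3 -30.1] (free -38..-24; seated -44..-30)
```

View pics/w6.png

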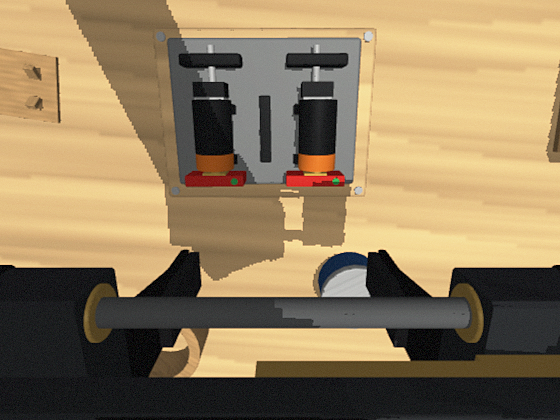

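Both cells lie flat in their bays at (212,128) and (319,128), orange ends at the red walls and both sliders back about 6 mm. The gripper is clear, so I hand in the job.

```bash
python3 -c "
from station import order
print(order.close_job())"
```

```text
the job is handed in; nothing more can be done
None
```

I handed the job in at 26.5 s with both cells lying flat and fully home, plus nubs at the red end walls and both sliders held back about 6 mm; no verdict came back, and the arm touched none of the bystanders that I could see.

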